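Lock the carver's holding fixture with its quick-release pin

ROBOT

A 6-joint arm with a two-finger parallel gripper is mounted at the origin on the work surface. World frame = base frame: x ahead of the robot, y to its left, z up, the work surface at z = 0. Lengths are in mm, angles in rad, forces in N, time in s.
With the tool pointing down it reaches from about 350 to 975 mm from the base axis. Payload 17.4 kg.
Tool frame: the origin (TCP) lies midway between the tips of the shut fingers; the grasp point (between the pads) lies 19 mm behind it; z points along the fingers, x is the direction in which the jaws open and shut, and the axes are right-handed (so a half turn about z gives the same grasp; the last joint's range is limited). The gripper opens to 85 mm and grips with 20 to 120 N. Pads are 22 mm wide; open, the fingers measure 114 mm over their backs; the gripper's body (76 mm by 85 mm) begins 54 mm behind the grasp point. The pads swing forward as they close: fully open they stand 13 mm farther back than shut.
Start: joints at [-1.166, 0.116, 1.442, -0, 1.584, -0.038], TCP at [289.21, -609.91, 231.303] pointing down, gripper open.
Joint ranges: [-2.83, 2.83], [-0.83, 2.19], [0.07, 2.5], [-1.14, 4.28], [0.01, 3], [-2.97, 2.97]. Speed limits (rad/s): [1.89, 1.89, 2.22, 3.14, 3.14, 3.14].

INTERFACE

Orientations are given as a rotation vector (axis times angle).
In Python, from plant import bot, cams gives the robot as it stands. Calls block until the motion is done:
- bot.movep(position, orientation): joint-space move of the TCP to a pose.
- bot.line_to(position, feed=150, ori=None, max_force=None): straight line of the TCP; ori=None keeps the orientation; feed is the mean speed in mm/s. With max_force (N) it stops when the force on the tool has changed by that much, and returns True; else False.
- bot.movej(angles): joint-space move.
- bot.grip(opening, grasp_force=None): finger opening in mm; grasp_force is the grip in N (None keeps the last); returns when the fingers have stopped.
- bot.dwell(seconds).
- bot.inverse_kinematics(position, orientation): joint angles nearest the present ones, or None.
- cams.snapshot(name): name is "scene" or "side" or "wrist"; returns a dict with "pixels" (420x560x3 uint8, red, green, blue), "fov_y" (degrees; the focal length in pixels is half the picture's height over the tangent of half this angle, whatever the lens; pixels are square), "cx", "cy" (the principal point, pixels), "camera_from_world" (4x4, takes a point from world to camera coordinates); the wrist camera has in their place "hand_eye" (4x4, takes a point from camera to tool coordinates, whose origin is the TCP and whose axes are the tool frame's). Camera axes: x right, y down, z forward; pixel columns grow to the right and rows downward; lengths in mm; the calibration is good to about 2 mm. A picture is of the moment at which its call begins: read the wrist's pose just before it. There is no depth.
A pose or a line that the arm cannot do raises bot.MotionError and nothing moves.
- bot.hand_in(): hands the job in, once; it reports no verdict.
Readings, each from a call of its own:
- bot.read_t(): time.
- bot.read_qpos(): joint angles.
- bot.read_joint_vel(): joint speeds.
- bot.read_tau(): joint torques, N m.
- bot.read_position(): TCP position.
- bot.read_tcp_rot(): TCP orientation.
- bot.read_force(): force on the tool from outside, world axes, zero at the start.
- bot.read_torque(): the same for the moment, N m.
- bot.read_gripper_width(): finger opening in mm.
Only numpy, scipy, OpenCV 4.12 (cv2) and the standard library are available. Lean on these libraries where they do the work, as an engineer would, in place of code of your own. Each camera call takes 0.05 s, during which the arm holds its last target.

TASK

Gently slide the fixture's jaw by its post until the carved panel is clamped snug against the fence, which lines up the holes of the brass tongue and the clevis. Then take the quick-release pin from its block and, squeezing its red thumb button fully in all the while, lower it through the aligned holes until its collar is seated flat on the clevis, and let go so that the button springs out and the pin locks. The clevis hole may have to be felt for: force neither the panel nor the pin, and leave the other things where they are.

Things in the scene. Friction and masses are not known exactly. Their poses are not given: they have to be found in the camera images.
- fixture: holding fixture screwed to the bench: plywood base 320 (x -170 to +150) x 130 x 15, origin at its underside, z up. Its x axis is the clamping direction. Along it, from +x to -x: dark wooden fence, carved panel, wooden jaw, steel clevis.
- fence_face (a point): middle of the top edge of the fence's inner face: fixture x = +130, 50 above the table
- jaw (a joint): travel of the wooden jaw along the fixture's +x, m: 0 fully back, about 0.060 when the panel is snug between jaw and fence (clamping face then at fixture x = +30), hard stop 0.066. It drags with about 2.5 N plus 8 N per m/s; pushing the panel adds 1 to 4 N; it stays where it is left. Jaw bar 20 x 120, top 51 above the table.
- jaw_post (a point): on the axis of the upright round wooden post on the jaw, 20 diameter, standing from 51 to 119 above the table; the point is 100 above the table. Push or grip here.
- tongue_hole (a point): centre, on the top face (59 above the table), of the hole in the flat brass tongue (10 thick, 46 wide) that the jaw carries behind it through the clevis, between its cheeks. The hole is 17 along the fixture's x, 34 along y; it lines up with the clevis hole when the panel is snug.
- panel: loose wooden panel carved with a rosette, 100 (x) x 110 (y) x 22, 0.17 to 0.35 kg, lying on the fixture's base between jaw and fence; origin at the centre of its underside, 15 above the table. Snug: its origin at fixture x = +80.
- clevis_mark (a point): reference point of the fixture (x -85, y -11.5, 68 above the table): at the height of the clevis' top face, level with its hole along x. The steel clevis (two 8 thick cheeks 50 x 88 on green pillars, tops at 68 and 48) is bolted through slots: its round hole, 15.5 wide through both cheeks, stands 3.5 to 19.5 mm from this point toward the fixture's +y; the readings do not show where.
- rack: light wooden block 80 x 80 x 65, fixed to the bench, with an upright hole 30 wide in which the pin stands; origin at its underside.
- pin: quick-release pin, about 0.17 kg, upright. Origin on its axis at the underside of its collar (36 diameter, 6 thick), z up. Seated, the origin is level with the clevis mark; a pin that misses the hole rests on its tip with the origin about 46 higher, one with its stud out about 36 higher. Its turn about its own axis does not matter.
- pin_head (a point): middle of the pin's black grip head, on the axis, 31 above the pin's origin. Head 26 (x) x 22 (y), from 6 to 52 above the origin; the red thumb button is on its +x side. Pinched along the pin's x, it measures 32 (x -13 to +19), 27 with the button in; 15 to 30 N holds pin and button.
- pin_tip (a point): lower end of the steel shank, on the axis, 46 below the pin's origin: 12 across, tapering over 2 to the shank's 14. A brass locking stud, 31 to 36 below the origin, stands 5 mm out of the shank on the pin's +x side and draws in flush only when the button is fully in; with it out the shank does not enter the clevis.
- pin_button (a joint): travel of the pin's red thumb button (face 18 wide, 34 tall, 14 to 48 above the pin's origin) toward the head, along the pin's -x, m: 0 out, 0.005 fully in. Spring: 6 N to start, 10 N fully in.
- mallet: bystander: carver's round wooden mallet, 76 diameter, 205 tall, standing on its head
- medallion: bystander: dark round carved medallion, 110 diameter, 20 thick
- gouge: bystander: gouge with wooden handle, 200 long
- brush: bystander: brush with a wooden handle, about 200 long, lying on the table
- oil: bystander: green oil can, 56 diameter, 110 tall
- casket: bystander: small carved wooden casket 108 x 148 x 72
- cup: bystander: terracotta cup, 72 diameter, 80 tall
There are look-alikes about, which are no part of the job. Leave any blue or purple look-alike of the panel alone.

How it is judged (in metres and radians):
On the way, in this order (a step that is already met when the one before it is completed fails the run):
1. the jaw holds the panel snug against the fence (value of joint jaw above 0.0582 m and x of panel in the frame of fixture above 0.0775 m and angle between the x axis of panel and the x axis of fixture, either way round below 0.05 rad), for 0.2 s.
2. the pin's shank is in the clevis hole, 15 mm or more deep, with the thumb button squeezed in (horizontal distance between pin and clevis_mark below 0.0215 m and angle between pin's own z axis and vertical below 0.08 rad and value of joint pin_button above 0.004 m and z of pin in the frame of clevis_mark below 0.03 m), for 0.05 s.
At the end, for the whole second after the job is handed in: The jaw is within 1.8 mm of its snug travel or beyond, the panel within 2.5 mm of the fence and square to it within 3 degrees; the pin stands upright in the clevis hole with its collar within 2.5 mm of the clevis' top face, its thumb button out (within 1 mm) and so locked; pin and panel at rest (all of step 1 and horizontal distance between pin and clevis_mark below 0.0215 m and angle between pin's own z axis and vertical below 0.08 rad and z of pin in the frame of clevis_mark between -0.003 and 0.0025 m and value of joint pin_button below 0.001 m and linear speed of each of pin, panel below 0.02 m/s); the robot touches nothing.
It fails at once if the panel is squeezed hard between jaw and fence: more than about 45 N on each, 90 N in sum (contact force between panel and fixture above 90 N).
It fails at once if the pin is forced against the fixture with more than 60 N (contact force between pin and fixture above 60 N).
It fails at once if the panel is lifted off the fixture (z of panel in the frame of fixture above 0.03 m).
It fails at once if a bystander is displaced by more than 25 mm (distance of any of mallet, medallion, gouge, brush, oil, casket, cup from where it was at the start of the episode above 0.025 m).
It also fails if it takes over 72 s, if anything falls off the work surface, if the arm or the gripper's body presses on something with over 40 N, if the wrist force passes 120 N, or if a joint passes its speed limit or range.

## Working session

There is one attempt and no reset: what is moved stays moved. The work goes in short steps, each a Python script; the robot and the scene stay as the last script left them, time stands still between calls to the robot, and variables do not carry over. Pictures are saved under pics/ and viewed, and the job is handed in when it is done.

```bash
ls; mkdir -p pics
python3 - <<'E'
from plant import bot,cams
import cv2,numpy as np
for n in ["scene","side","wrist"]:
    s=cams.snapshot(n)
    cv2.imwrite(f"pics/{n}0.png",cv2.resize(s["pixels"][:,:,::-1],(800,600),interpolation=cv2.INTER_CUBIC))
    print(n,{k:(np.round(v,4).tolist() if hasattr(v,'shape') else v) for k,v in s.items() if k!="pixels"})
print(bot.read_t(),bot.read_position(),bot.read_tcp_rot(),bot.read_gripper_width())
E
```

```text
pics
scene {'fov_y': 56.44151378915259, 'cx': 278.64501108248106, 'cy': 204.032409158159, 'camera_from_world': [[0.8999, 0.4357, -0.0155, -534.9063], [0.2546, -0.5541, -0.7925, -90.8458], [-0.3539, 0.7093, -0.6096, 1378.0347], [0.0, 0.0, 0.0, 1.0]]}
side {'fov_y': 56.16695526114537, 'cx': 279.6711690763318, 'cy': 203.6376009082097, 'camera_from_world': [[-0.7753, -0.6315, 0.0144, 474.7564], [-0.4905, 0.5875, -0.6436, 336.8472], [0.398, -0.506, -0.7652, 1019.5555], [0.0, 0.0, 0.0, 1.0]]}
wrist {'fov_y': 61.363725121923686, 'cx': 276.7329073805537, 'cy': 206.51333038072607, 'hand_eye': [[1.0, 0.0003, 0.0011, -0.181], [-0.0006, 0.9543, 0.2988, -76.8022], [-0.0009, -0.2988, 0.9543, -142.6852], [0.0, 0.0, 0.0, 1.0]]}
0.15 [ 289.1482519  -609.77696772  230.72395268] [-2.65464250e+00  1.67910098e+00  1.20385204e-03] 85.55886917682265
```

View pics/scene0.png

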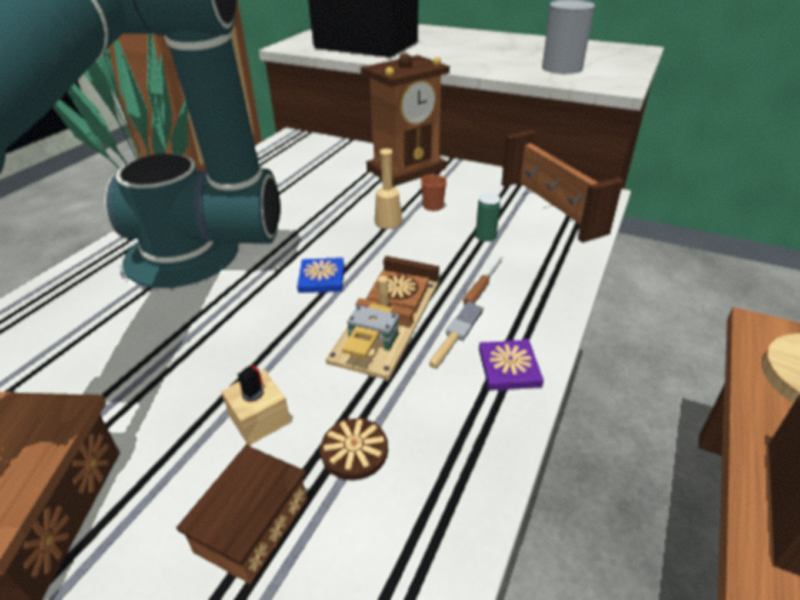

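View pics/side0.png

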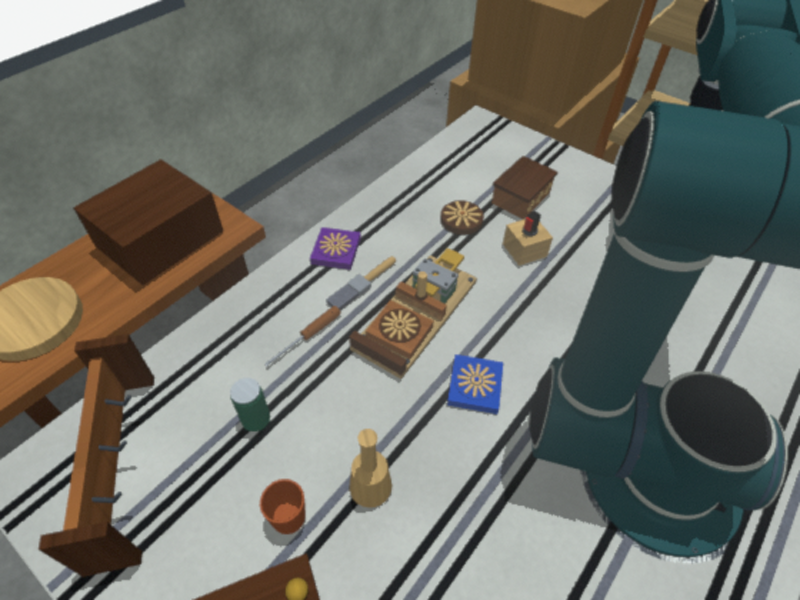

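View pics/wrist0.png

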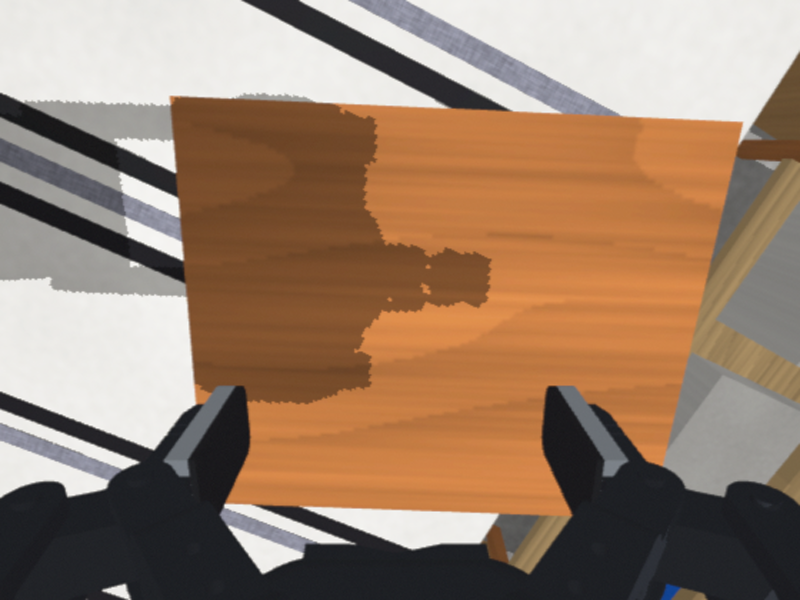

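The scene picture shows the fixture at about (385,320), with the fence at (412,268), the post at (383,290), the clevis at (373,325), the pin in its block at (255,390) and the blue look-alike at (320,275). Next I work out coarse positions.

```bash
cat > h.py <<'E'
import numpy as np,cv2
from scipy.spatial.transform import Rotation as R
from plant import bot,cams
def K(s):
    f=210/np.tan(np.radians(s["fov_y"]/2)); return f,s["cx"],s["cy"]
def c2w(s,pose=None):
    if "camera_from_world" in s: return np.linalg.inv(np.array(s["camera_from_world"]))
    T=np.eye(4);T[:3,:3]=R.from_rotvec(pose[1]).as_matrix();T[:3,3]=pose[0]
    return T@np.array(s["hand_eye"])
def ray(s,uv,pose=None):
    f,cx,cy=K(s);T=c2w(s,pose)
    d=T[:3,:3]@np.array([(uv[0]-cx)/f,(uv[1]-cy)/f,1.]);return T[:3,3],d
def onz(s,uv,z,pose=None):
    o,d=ray(s,uv,pose);return o+d*(z-o[2])/d[2]
def proj(s,p,pose=None):
    f,cx,cy=K(s);q=np.linalg.inv(c2w(s,pose))@np.append(p,1);return np.array([f*q[0]/q[2]+cx,f*q[1]/q[2]+cy])
def wrist(name=None):
    pose=(np.array(bot.read_position()),np.array(bot.read_tcp_rot()))
    s=cams.snapshot("wrist")
    if name:
        cv2.imwrite(f"pics/{name}.png",cv2.resize(s["pixels"][:,:,::-1],(800,600),interpolation=cv2.INTER_CUBIC))
        import pickle;pickle.dump((s,pose),open(f"{name}.pkl","wb"))
    return s,pose
def down(yaw): # tool z down, tool x at angle yaw in world
    c,s=np.cos(yaw),np.sin(yaw)
    return R.from_matrix(np.array([[c,s,0],[s,-c,0],[0,0,-1.]])).as_rotvec()
E
python3 - <<'E'
from h import *
s=cams.snapshot("scene");q=cams.snapshot("side");k=1/1.42857
np.set_printoptions(precision=1,suppress=True)
for n,uv,z in [("post",(383,281),119),("fenceL",(385,260),50),("fenceR",(438,274),50),("baseBL",(328,362),15),("baseBR",(388,377),15),("rackfront",(251,418),65),("rackR",(288,402),65),("rackL",(223,397),65),("pinhead",(250,370),118),("blue",(322,272),20),("mallet top",(386,152),205),("med",(354,443),20)]:
    print(n,onz(s,np.array(uv)*k,z))
for n,uv,z in [("post",(423,276),119),("fenceL",(351,337),50),("fenceR",(405,365),50),("rackfront",(526,253),65),("pinhead",(532,214),118),("cl",(437,270),68)]:
    print(n,onz(q,np.array(uv)*k,z))
p=bot.read_position();print(R.from_rotvec(bot.read_tcp_rot()).as_matrix())
E
```

```text
post [579.4 -31.5 119. ]
fenceL [502.9 123.4  50. ]
fenceR [631.8 123.2  50. ]
baseBL [ 534.8 -179.2   15. ]
baseBR [ 654.6 -166.    15. ]
rackfront [ 520.4 -379.3   65. ]
rackR [ 554.6 -326.9   65. ]
rackL [ 451.  -363.4   65. ]
pinhead [ 494.  -332.7  118. ]
blue [373.2  59.1  20. ]
mallet top [403.3 335.2 205. ]
med [ 672.5 -323.1   20. ]
post [568.8 -20.8 119. ]
fenceL [614.9 154.9  50. ]
fenceR [487.9 136.9  50. ]
rackfront [ 458.  -267.6   65. ]
pinhead [ 493.1 -333.8  118. ]
cl [581.6 -92.1  68. ]
[[ 0.4 -0.9 -0. ]
 [-0.9 -0.4  0. ]
 [-0.  -0.  -1. ]]
```

Run:
```python
from h import *
for yaw in (-np.pi/2,np.pi/2,0,np.pi):
    print(yaw,bot.inverse_kinematics([550,-20,230],down(yaw)), bot.inverse_kinematics([494,-333,230],down(yaw)))
bot.movep([470,-330,260],down(-np.pi/2))
wrist("w1")
bot.movep([540,-20,230],down(-np.pi/2))
wrist("w2")
print(bot.read_t(),bot.read_position())
```

```text
-1.5707963267948966 [-8.26972277e-02 -1.56592257e-01  1.71220938e+00 -4.44089210e-16
  1.58597553e+00  1.48809910e+00] [-6.35939453e-01 -5.58615668e-02  1.61937924e+00 -4.44089210e-16
  1.57807498e+00  9.34856874e-01]
1.5707963267948966 [-8.26972277e-02 -1.56592257e-01  1.71220938e+00 -4.44089210e-16
  1.58597553e+00 -1.65349355e+00] [-6.35939453e-01 -5.58615668e-02  1.61937924e+00 -4.44089210e-16
  1.57807498e+00 -2.20673578e+00]
0 [-8.26972277e-02 -1.56592257e-01  1.71220938e+00 -4.44089210e-16
  1.58597553e+00 -8.26972277e-02] [-6.35939453e-01 -5.58615668e-02  1.61937924e+00 -4.44089210e-16
  1.57807498e+00 -6.35939453e-01]
3.141592653589793 None [-0.63593945 -0.05586157  1.61937924  0.          1.57807498  2.5056532 ]
2.8333 [540.09949476 -21.15227804 230.10928958]
```

View pics/w1.png

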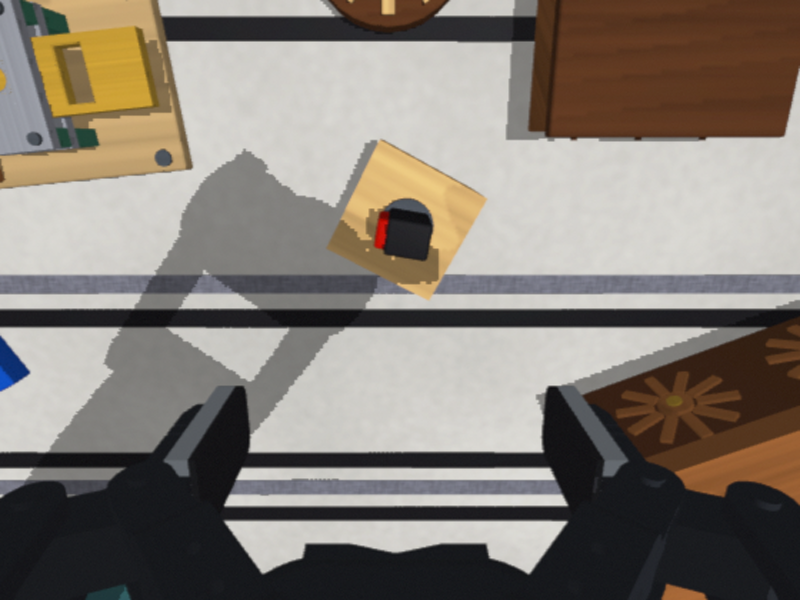

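View pics/w2.png

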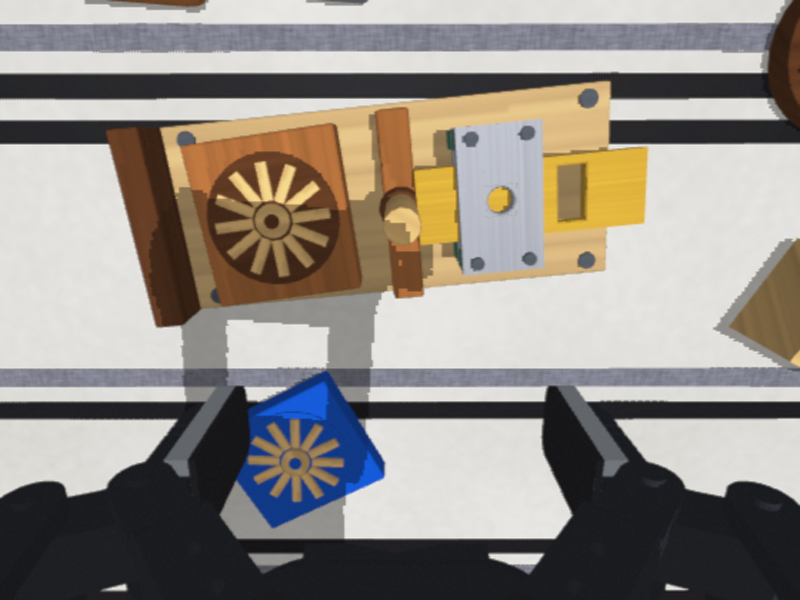

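w2 shows the fixture from above: fence at (155,225), panel rosette at (272,222), post top at (402,225), clevis with its round hole at (500,200), and the tongue hole at (572,192). w1 shows the pin head at (408,233), with its red button toward the left (378,230). I enlarge both.

Run:
```python
import pickle,cv2
s,_=pickle.load(open("w2.pkl","rb"));im=s["pixels"][:,:,::-1]
# origin (250,70) x4
cv2.imwrite("pics/w2c.png",cv2.resize(im[55:205,255:455],(800,600),interpolation=cv2.INTER_CUBIC))
cv2.imwrite("pics/w2d.png",cv2.resize(im[80:230,65:265],(800,600),interpolation=cv2.INTER_CUBIC))
s,_=pickle.load(open("w1.pkl","rb"));im=s["pixels"][:,:,::-1]
cv2.imwrite("pics/w1c.png",cv2.resize(im[90:210,210:370],(800,600),interpolation=cv2.INTER_CUBIC))
```

```text
(no output)
```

View pics/w2c.png

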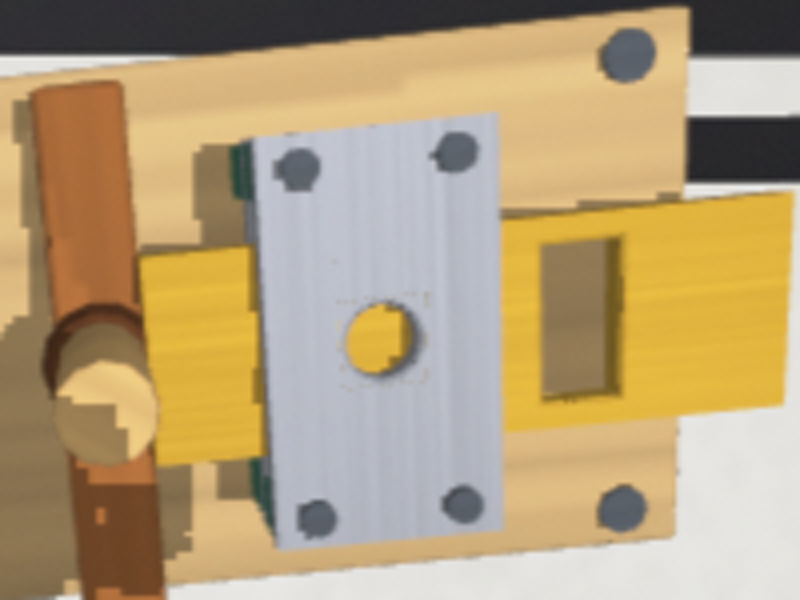

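View pics/w2d.png

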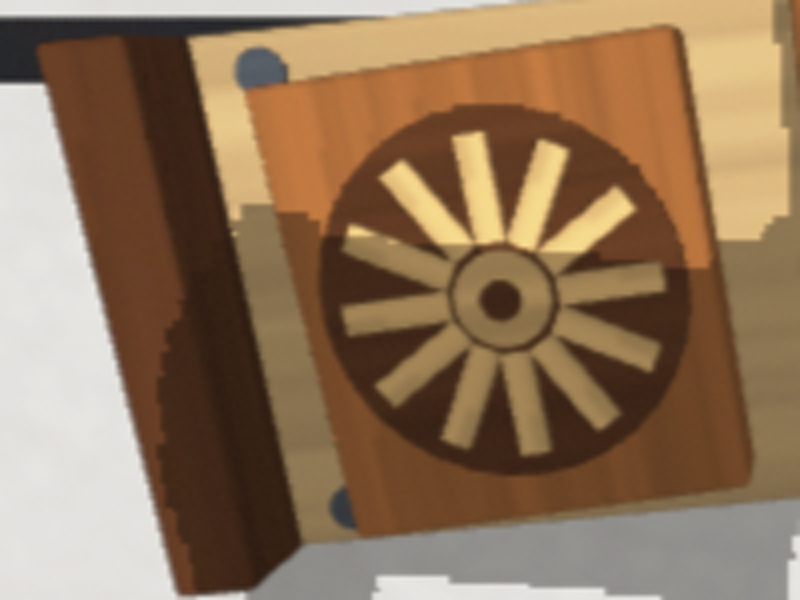

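View pics/w1c.png

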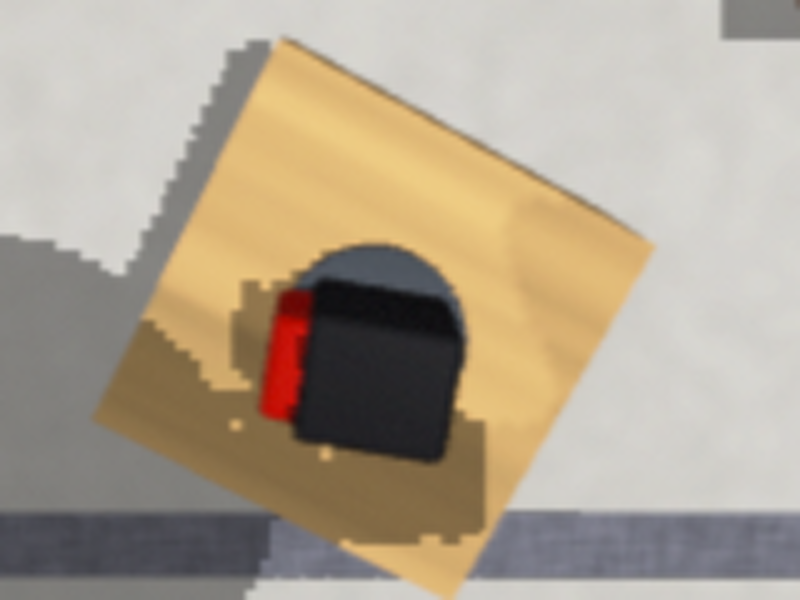

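```bash
cat > m1.py <<'E'
from h import *
import pickle
np.set_printoptions(precision=1,suppress=True)
def m(name,u,v,sc,ox,oy,z):
    s,p=pickle.load(open(name+".pkl","rb"));return onz(s,((u+.5)/sc-.5+ox,(v+.5)/sc-.5+oy),z,p)
C=lambda u,v,z:m("w2",u,v,4,255,55,z)
D=lambda u,v,z:m("w2",u,v,4,65,80,z)
P=lambda u,v,z:m("w1",u,v,5,210,90,z)
E
python3 - <<'E'
from m1 import *
print("post",C(107,413,119)); print("cl corners",[C(*a,68) for a in [(250,138),(498,113),(502,530),(278,550)]])
print("hole",C(383,339,68),"tongue",C(582,318,59),[C(*a,59) for a in [(541,243),(622,237),(620,397),(541,402)]])
print("screws base",C(628,55,15),C(622,508,15),D(262,68,15))
print("base corners",C(690,8,15),C(676,535,15))
print("fence face top edge",D(125,37,50),D(255,590,50))
print("panel corners",[D(*a,37) for a in [(247,92),(678,28),(752,485),(362,537)]],"cen",D(501,300,37))
print("jaw bar",[C(*a,51) for a in [(32,92),(120,82)]])
print("head",[P(*a,117) for a in [(313,312),(465,340),(440,462),(294,437)]])
print("rack",[P(*a,65) for a in [(283,38),(655,245),(455,600),(93,418)]])
print("collar far",P(375,243,71))
print("button",P(262,415,113),P(278,315,113))
E
```

```text
post [574.2 -24.3 119. ]
cl corners [array([622.1, -54. ,  68. ]), array([ 626.9, -104.3,   68. ]), array([ 539.5, -112.7,   68. ]), array([534.9, -63.2,  68. ])]
hole [581.4 -83.7  68. ] tongue [ 584.9 -128.8   59. ] [array([ 600.8, -118.3,   59. ]), array([ 602. , -135.6,   59. ]), array([ 567.6, -139. ,   59. ]), array([ 566.5, -121.5,   59. ])]
screws base [ 641.6 -148.4   15. ] [ 531.9 -159.3   15. ] [616.2 120.5  15. ]
base corners [ 651.8 -161.8   15. ] [ 524.7 -174.2   15. ]
fence face top edge [622.6 135.5  50. ] [495.  123.4  50. ]
panel corners [array([611. , 115.8,  37. ]), array([624.8,  17.3,  37. ]), array([517.7,   2.9,  37. ]), array([504.2, 100.6,  37. ])] cen [563.5  61.5  37. ]
jaw bar [array([631.7,  -8.9,  51. ]), array([633.7, -27.7,  51. ])]
head [array([ 503.2, -326.9,  117. ]), array([ 498.7, -351.5,  117. ]), array([ 478.4, -347.8,  117. ]), array([ 482.6, -323.7,  117. ])]
rack [array([ 545.2, -321. ,   65. ]), array([ 508. , -390.8,   65. ]), array([ 437.6, -354.6,   65. ]), array([ 474.7, -283.5,   65. ])]
collar far [ 509.  -337.9   71. ]
button [ 485.5 -318.3  113. ] [ 502.1 -321.1  113. ]
```

Fixture yaw is 95.5°, and the fence, base corners, clevis and post all agree to about 1 mm. The jaw is at about 15 mm, so 45 mm of travel remain. The clevis hole is at about (581.4, −83.7), 10 mm from the mark, which fits the stated range. Next I grip the post and slide the jaw.

Run:
```python
from h import *
np.set_printoptions(precision=2,suppress=True)
a=np.radians(95.5);xf=np.array([np.cos(a),np.sin(a),0])
o=down(a-np.pi/2)
p=np.array([574.2,-24.3,72.])
bot.movep(p+[0,0,90],o)
bot.line_to(p,feed=120,max_force=15)
print(bot.read_position(),bot.read_force())
f=bot.grip(0,20);bot.dwell(.2)
print("w",bot.read_gripper_width(),bot.read_force(),bot.read_position())
q0=np.array(bot.read_position())
print(bot.line_to(p+38*xf,feed=30,max_force=20),bot.read_force(),bot.read_position(),(np.array(bot.read_position())-p)@xf)
print(bot.line_to(p+50*xf,feed=8,max_force=12),bot.read_force(),bot.read_position(),(np.array(bot.read_position())-p)@xf)
bot.dwell(.3);print(bot.read_force(),bot.read_t())
```

```text
[574.62 -24.35  72.82] [-0.52 -0.01 -0.49]
w 19.069220534631697 [-8.94  0.28  6.76] [573.51 -24.36  72.18]
False [-9.41 -3.85  6.96] [569.86  13.15  72.19] 37.69296819497851
True [-0.35 -3.16  5.16] [569.09  20.34  72.21] 44.927538232910734
[-0.55 -1.74  6.06] 8.7333
```

Run:
```python
from h import *
np.set_printoptions(precision=2,suppress=True)
a=np.radians(95.5);xf=np.array([np.cos(a),np.sin(a),0])
p=np.array([574.2,-24.3,72.])
q=np.array(bot.read_position());
for i in range(6):
    tgt=q+(i+1)*0.8*xf
    print(bot.line_to(tgt,feed=8,max_force=14)); 
    f=np.array(bot.read_force());print(f,f@xf,(np.array(bot.read_position())-p)@xf)
    if f@xf<-14: break
bot.dwell(.2);print(bot.read_force(),bot.read_position())
wrist("w3");print(bot.read_t())
```

```text
False
[-0.24 -7.88  0.41] -7.821189487037386 44.962580222981714
False
[  1.37 -14.9    1.08] -14.958577194143206 45.00302388349293
[ -0.31 -14.15   0.6 ] [569.06  20.4   72.24]
9.5
```

View pics/w3.png

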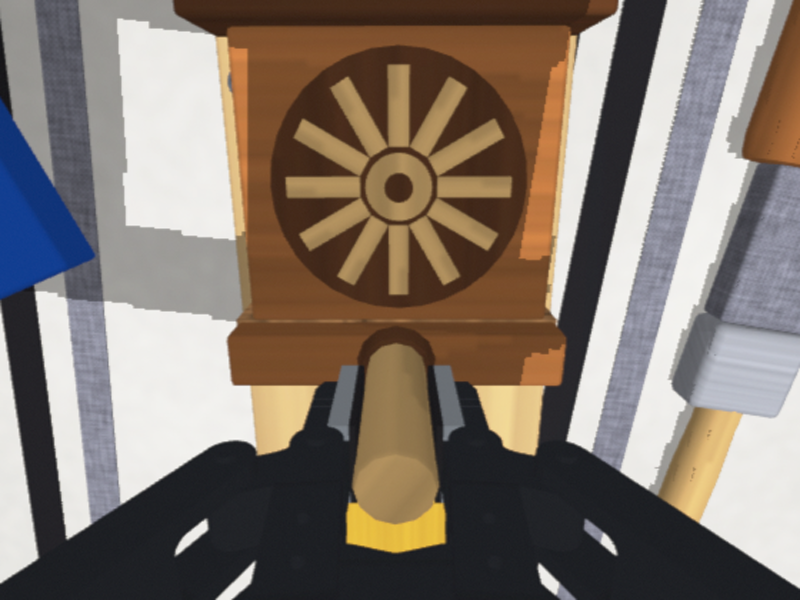

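The panel is square against the fence, with no gap at the jaw (322 row) or at the fence (row 25), and the force rose steeply at 45.0 mm. I release the post and measure the clevis hole from three wrist yaws so that camera bias cancels.

Run:
```python
from h import *
bot.grip(60); print(bot.read_force())
q=np.array(bot.read_position());bot.line_to(q+[0,0,105],feed=200)
for i,y in enumerate([5.5,95.5,-84.5]):
    bot.movep([581.4,-83.7,175],down(np.radians(y)));bot.dwell(.25);s,p=wrist(f"v{i}");print(p[0])
ims=[]
for i in range(3):
    import pickle;s,p=pickle.load(open(f"v{i}.pkl","rb"))
    u,v=proj(s,[581.4,-83.7,68],p);u,v=int(u),int(v);print(u,v)
    c=s["pixels"][v-30:v+30,u-30:u+30,::-1];ims.append(cv2.resize(c,(266,266),interpolation=cv2.INTER_CUBIC))
    ims.append(np.zeros((266,1,3),np.uint8))
cv2.imwrite("pics/v.png",np.hstack(ims));print(bot.read_t())
```

```text
[-0.84042747  0.09203218 -0.16997234]
[581.34941256 -82.77465574 174.77817467]
[581.39421843 -83.68998986 175.00658063]
[581.404189   -83.68356207 175.01080267]
276 205
276 203
276 204
16.1
```

View pics/v.png

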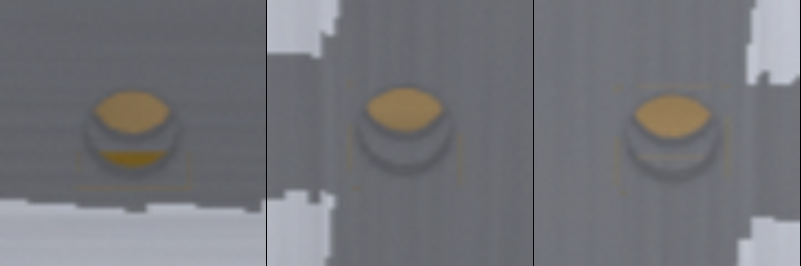

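View pics/v1.png

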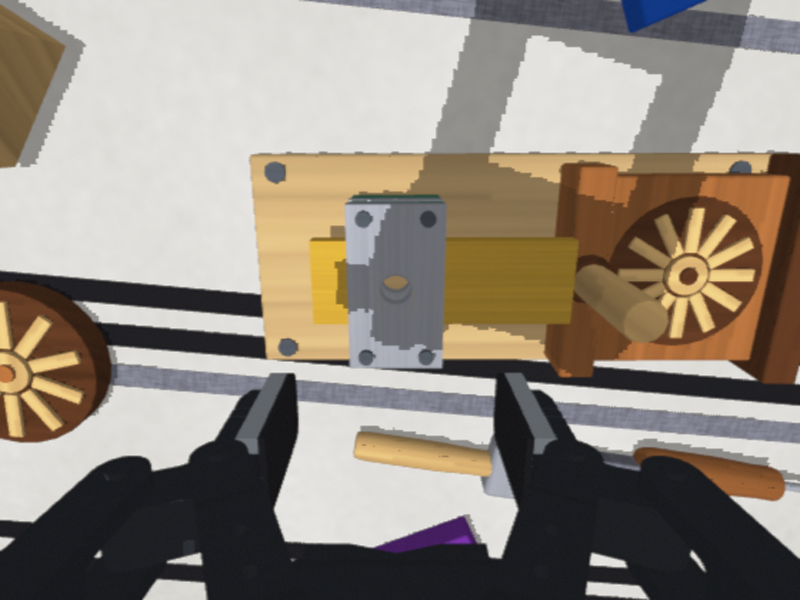

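Run:
```python
from h import *
import pickle
ims=[]
for i in range(3):
    s,p=pickle.load(open(f"v{i}.pkl","rb"))
    c=s["pixels"][186:222,260:293,::-1].astype(float);c=np.clip(c*1.7,0,255).astype(np.uint8);ims.append(cv2.resize(c,(264,288),interpolation=cv2.INTER_CUBIC)) 
cv2.imwrite("pics/vv.png",np.hstack(ims))
```

```text
(no output)
```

View pics/vv.png

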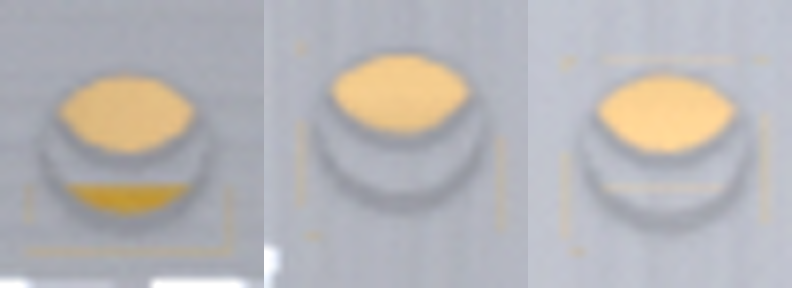

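Run:
```python
from h import *
import pickle
np.set_printoptions(precision=2,suppress=True)
for i,(x,y,ys) in enumerate([(126.5,148,156),(137.5,132,141),(137.5,150,156)]):
    s,p=pickle.load(open(f"v{i}.pkl","rb"))
    print([onz(s,(260+(x+.5)/8-.5,186+(b+.5)/8-.5),68,p) for b in (y,ys)])
```

```text
[array([580.78, -82.58,  68.  ]), array([580.86, -83.35,  68.  ])]
[array([580.21, -83.65,  68.  ]), array([581.07, -83.57,  68.  ])]
[array([581.74, -83.61,  68.  ]), array([581.16, -83.67,  68.  ])]
```

Hole at (581.0, −83.6): opposite yaws agree after averaging, and the camera has a bias of about 0.75 mm along tool y. Next I look at the pin the same way from two opposite yaws.

Run:
```python
from h import *
bot.line_to([581,-83.6,230],feed=300)
ims=[]
for i,y in enumerate([79.9,-100.1]):
    bot.movep([490.3,-337.5,222],down(np.radians(y)));bot.dwell(.25);s,p=wrist(f"p{i}");print(p[0])
    u,v=proj(s,[490.3,-337.5,117],p);print(u,v)
    c=s["pixels"][164:244,237:317,::-1].astype(float);c=np.clip(c*1.5+20,0,255).astype(np.uint8);ims.append(cv2.resize(c,(400,400),interpolation=cv2.INTER_CUBIC))
cv2.imwrite("pics/p.png",np.hstack(ims));print(bot.read_t())
```

```text
[ 490.34017369 -337.43829086  221.99963734]
276.28709310346034 204.3953172309106
[ 490.30097113 -337.48120355  221.96594535]
276.9883196680219 205.50512348012057
22.4833
```

View pics/p.png

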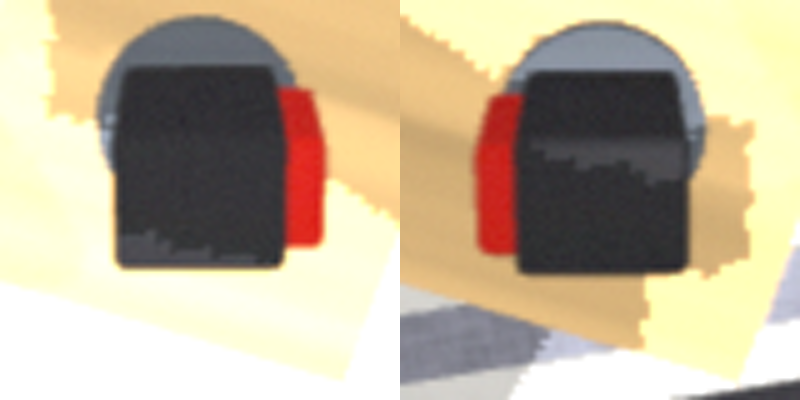

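Opposite views put the pin head at (490.3, −337.5), yaw 79.9°, button on the +x side. Next I pinch and lift.

Run:
```python
from h import *
np.set_printoptions(precision=2,suppress=True)
b=np.radians(79.9);px=np.array([np.cos(b),np.sin(b),0]);o=down(b-np.pi)
g=np.array([490.3,-337.5,77])+1.0*px
bot.line_to(g,feed=110,ori=o,max_force=12);print(bot.read_position(),bot.read_force())
bot.grip(0,28);bot.dwell(.2);print("w",bot.read_gripper_width(),bot.read_force(),bot.read_position())
wrist("g1")
bot.line_to(g+[0,0,115],feed=120);bot.dwell(.1);print("w",bot.read_gripper_width(),bot.read_force(),bot.read_t())
wrist("g2")
```

```text
[ 490.76 -336.74   77.78] [-0.63 -1.04 -0.27]
w 25.922719561830544 [-1.32 -2.43  5.17] [ 490.81 -337.17   78.11]
w 25.945967042705032 [ 0.15 -0.01 -1.81] 25.8
```

View pics/g2.png

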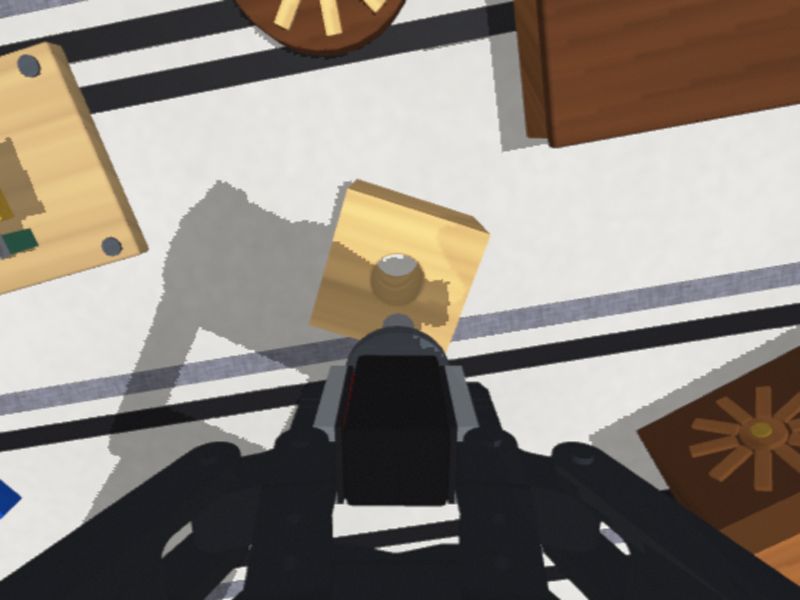

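The pin is held with the button in: width reads 25.9, where 27 would read about 26, matching the post's −1 offset. I compare the tip in the picture with the expected position, then go above the hole and lower it feeling for contact.

Run:
```python
from h import *
import pickle
np.set_printoptions(precision=2,suppress=True)
s,p=pickle.load(open("g2.pkl","rb"))
b=np.radians(79.9);px=np.array([np.cos(b),np.sin(b),0]);py=np.array([-px[1],px[0],0])
pin=p[0]+.44*py-.5*px-[0,0,13.1]
for z,r in ((-46,6),(6,18)):
  c=pin+[0,0,z];d=np.array([r*np.sin(0),0,0]);print([ (proj(s,c+e,p)+.5)*1.42857-.5 for e in (0*px,r*px,-r*px,-r*py,r*py)])
c=s["pixels"][200:260,238:318,::-1];cv2.imwrite("pics/g2c.png",cv2.resize(c,(800,600),interpolation=cv2.INTER_CUBIC))
H=np.array([581.0,-83.6,0]);o=down(b-np.pi)
T=H-.44*py+.5*px
bot.movep(T+[0,0,68+46+13.1+55],o);bot.dwell(.2)
bot.line_to(T+[0,0,68+46+13.1+8],feed=80);bot.dwell(.3)
print(np.array(bot.read_position())-T,bot.read_force(),bot.read_gripper_width(),bot.read_t());wrist("g3")
```

```text
[array([397.27, 326.43]), array([383.19, 326.42]), array([411.34, 326.44]), array([397.29, 313.15]), array([397.24, 339.49])]
[array([397.78, 383.2 ]), array([342.93, 383.17]), array([452.62, 383.23]), array([397.88, 332.07]), array([397.67, 431.11])]
[  0.13  -0.04 135.49] [ 0.66 -0.67 -1.52] 26.196097991135055 28.1333
```

View pics/g2c.png

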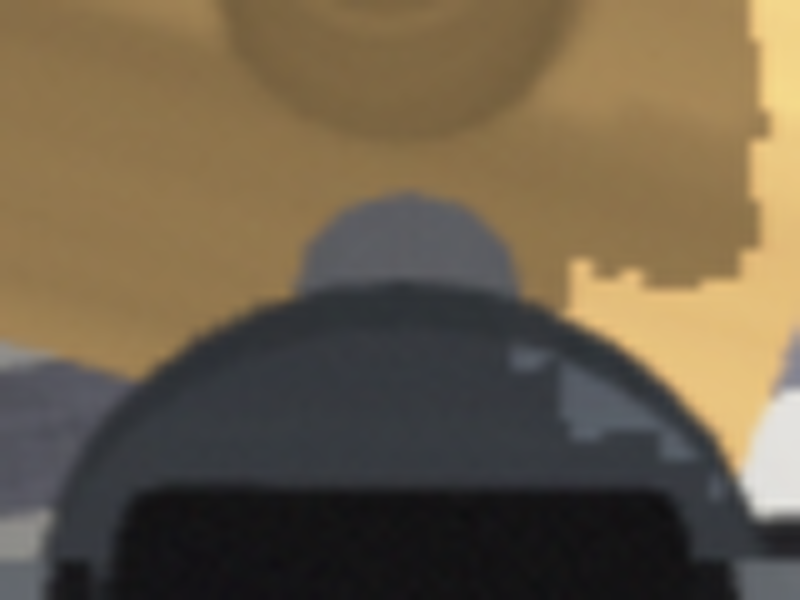

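View pics/g3.png

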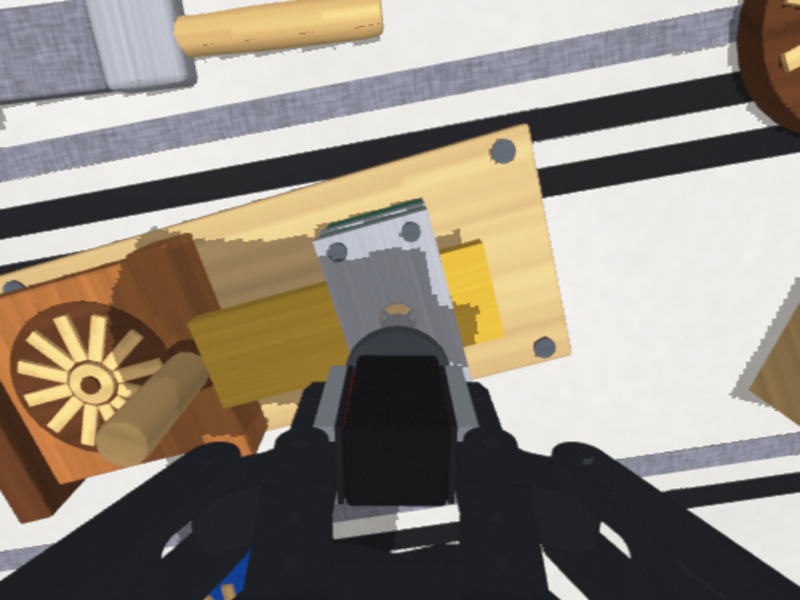

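Predicted tip edge (397,313), observed (398.6,313), so the held pin's position is confirmed. Lowering gently.

Run:
```python
from h import *
np.set_printoptions(precision=2,suppress=True)
q=np.array(bot.read_position())
hit=bot.line_to([q[0],q[1],68+13.1+28],feed=20,max_force=8)
print(hit,bot.read_position(),bot.read_force(),bot.read_gripper_width(),bot.read_t(), "origin above", bot.read_position()[2]-81.1)
```

```text
False [581.68 -83.23 109.25] [ 0.23  0.05 -2.49] 25.864521859063423 29.6333 origin above 28.146124426386464
```

No contact, and the shank is 18 mm deep in the hole. I continue to the lower cheek and the seat.

Run:
```python
from h import *
np.set_printoptions(precision=2,suppress=True)
q=np.array(bot.read_position())
hit=bot.line_to([q[0],q[1],80],feed=15,max_force=10)
print(hit,bot.read_position(),bot.read_force(),bot.read_gripper_width(),bot.read_t(), "origin above", bot.read_position()[2]-81.1)
wrist("s1")
```

```text
True [581.69 -83.25  81.11] [-0.54 -0.88  5.24] 26.127119723153946 31.4 origin above 0.014874187993441979
```

View pics/s1.png

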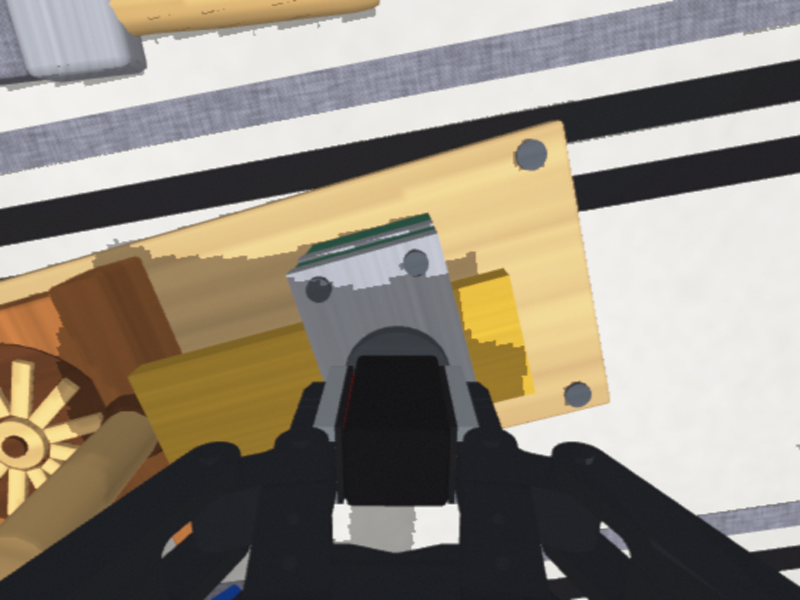

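The collar is on the clevis: contact came at an origin height of 0.0 mm. I release, retreat and check.

Run:
```python
from h import *
np.set_printoptions(precision=2,suppress=True)
bot.grip(70);print(bot.read_force());q=np.array(bot.read_position())
bot.line_to(q+[0,0,100],feed=120);bot.line_to(q+[0,0,150],feed=150);bot.dwell(.3)
print(bot.read_force(),bot.read_t());wrist("e1")
for n in("scene","side"):
    s=cams.snapshot(n);u,v=proj(s,[581,-83.6,90]);u=int(u);v=int(v)
    cv2.imwrite(f"pics/e_{n}.png",cv2.resize(s["pixels"][v-45:v+45,u-60:u+60,::-1],(800,600),interpolation=cv2.INTER_CUBIC))
```

```text
[ 0.04 -0.48  0.33]
[ 0.65 -0.28  0.42] 33.7083
```

View pics/e1.png

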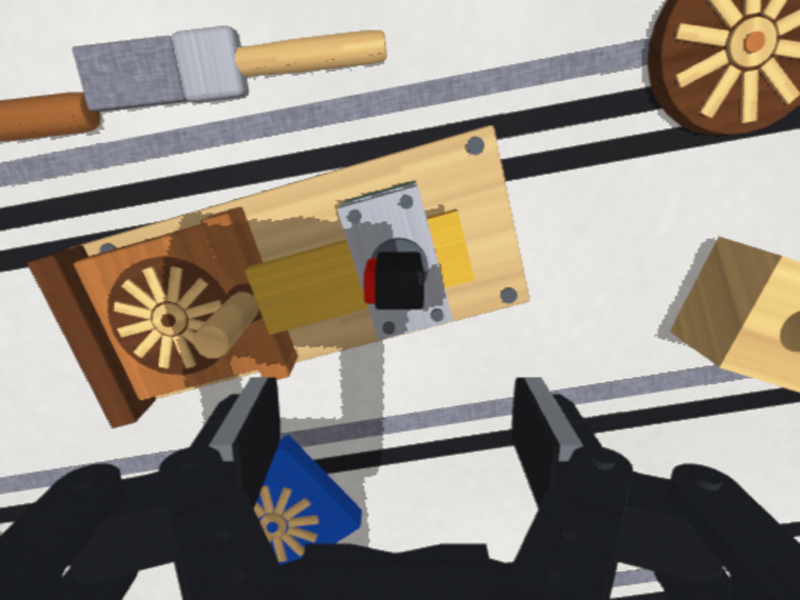

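View pics/e_side.png

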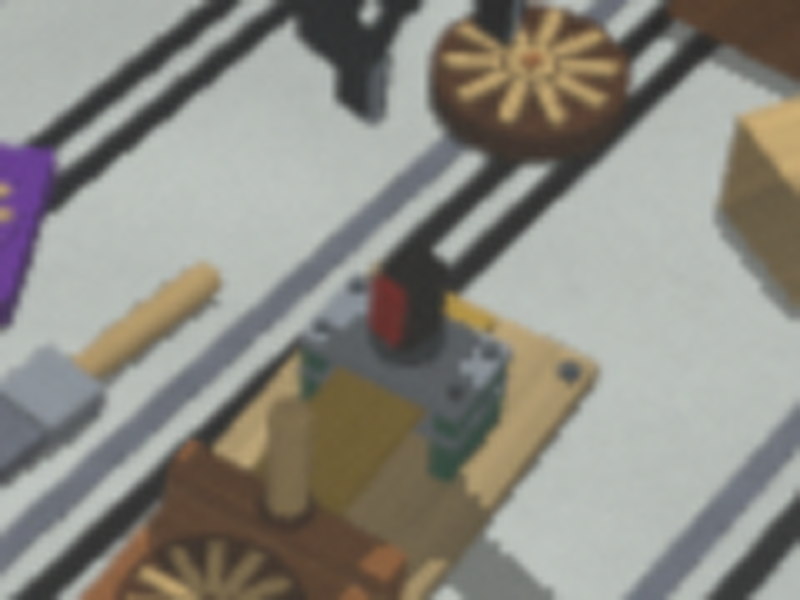

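View pics/e_scene.png

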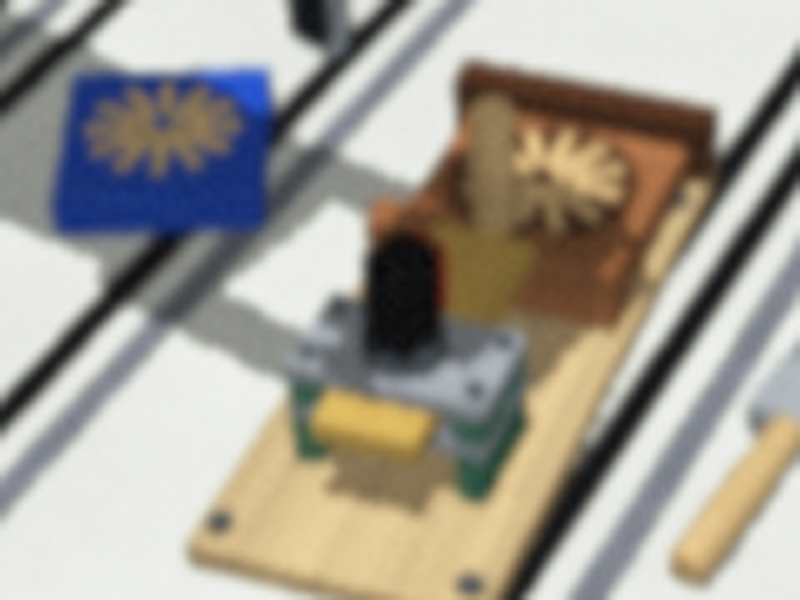

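The pin stands upright with its collar flat on the clevis. The red button is out (e1: head at (400,280), button at (372,283)), and the panel is snug and square between jaw and fence. I hand it in.

```bash
python3 -c "
from plant import bot
print(bot.hand_in(),bot.read_t())"
```

```text
the job is handed in; nothing more can be done
the job is handed in; nothing more can be done
```

The panel is clamped, the pin is seated and locked, and the job was handed in at about 34 s. No verdict was reported.

- **Clamping:** I gripped the jaw's post and slid it about 45 mm until the force rose steeply, ending at about 15 N. The picture then showed the panel square, with no gap at jaw or fence. The first slow push stopped early because a sideways load of about 9 N on the post let go. I finished in small steps.
- **Pin:** I found the clevis hole with the wrist camera from opposite sides, at about (581.0, −83.6). I took the pin with its button squeezed in and lowered it straight in without having to search for the hole. The collar met the clevis at its seated height with about 5–10 N.
- **Last checks:** After release, all three cameras showed the pin upright with its collar flat on the clevis and the panel still snug. The red button was visibly out, but I judged that by eye and did not measure its travel. The force on the gripper was near zero and it was clear of everything. The bystanders that can be seen in the last pictures looked undisturbed.

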